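# Balance the tea tray

## Robot

A 6-joint arm with a two-finger parallel gripper is mounted at the origin on the work surface. World frame = base frame: x ahead of the robot, y to its left, z up, the work surface at z = 0. Lengths are in mm, angles in rad, forces in N, time in s.
With the tool pointing down it reaches from about 400 to 925 mm from the base axis. Payload 12.5 kg.
Tool frame: the origin (TCP) lies midway between the tips of the shut fingers; the grasp point (between the pads) lies 19 mm behind it (env.grip_depth is the distance from the TCP to the grasp point, in mm); z points along the fingers, y is the line along which they close (so a half turn about z gives the same grasp; the last joint's range is limited). The gripper opens to 95 mm and grips with 3 to 60 N. Pads are 20 mm wide; open, the fingers measure 119 mm over their backs; the gripper's body (75 mm by 180 mm) begins 59 mm behind the grasp point.
Start: joints at [1.099, 0.491, 1.559, -0, 1.092, -0.106], TCP at [223.545, 583.673, 214.661] pointing down, gripper open.
Joint ranges: [-3.1, 3.1], [-0.84, 2.19], [0.05, 2.79], [-1.13, 4.28], [0.06, 2.93], [-2.69, 2.69]. Speed limits (rad/s): [2.22, 2.22, 2.79, 3.14, 3.14, 3.14].

## Interface

Orientations are given as [roll, pitch, yaw] about the fixed x, y, z axes, in that order (R = Rz(yaw) Ry(pitch) Rx(roll)).
In Python, from cell import monitor, viewer, order, env gives the robot as it stands.
- The arm moves only by the tool move_arm, never from a script. Its argument "moves" is one flat list of numbers, 4 for each row, row after row: the shift along the tool's x, y, z normalised to -1 to 1, where 1 is 0.15 m, then the turn about the tool's z normalised to -1 to 1, where 1 is pi/2 rad. A call has 1 to 10 rows; each row shifts and turns the commanded pose from where the row before left it, along the tool's axes as they then stand; what a row does not reach is not made up. A row lasts 1/8 s, in which the tool goes at most 62.5 mm and 10.7 degrees, less where a joint would pass 70% of its speed; a pose out of reach is approached as far as the arm can. A call with a number of a shift or a turn outside -1 to 1 is refused whole. A call with a gripper value outside its range is refused whole. "claw" is the finger opening in mm, from 0 to 95.1, set as the call begins (left out, the last holds). The fingers move at their own pace and stop on an object; the grip force is fixed at half the most. Time passes only in rows, so rows that do not move let the fingers close. It gives the time, the measured TCP pose, the force, the opening and the grip force at its end, in the units of the state.
- monitor.state(): the state, without advancing time (a new reading comes with each control period).
- viewer.read_camera(name): name is "side" or "top" or "wrist"; returns the picture (384x512x3 uint8, red, green, blue); there is no depth.
- viewer.camera_info(name): a dict with "K" (3x3 intrinsics, pixels), "camera_from_world" (4x4, takes a point from world to camera coordinates). Camera axes: x right, y down, z forward; pixel columns grow to the right and rows downward; lengths in mm; the calibration is good to about 2 mm. The wrist camera is an equidistant fisheye: a pixel r from the principal point sees the ray r / f radians off the axis. A picture is of the moment at which its call begins: read the wrist's pose just before it. camera_info takes no time and is no camera call; for the wrist camera it gives the pose at the moment of the call.
- order.job_done(): hands the job in; it is judged then, once.
The state is a dict: "t": time; "joints": joint angles; "qvel": joint speeds; "tau": joint torques, N m; "eef_pos": TCP position; "tcp_rot": TCP orientation; "ft_force": force on the tool from outside, world axes, zero at the start; "moment": the same for the moment, N m; "opening": opening from 0.0 (shut) to 1.0 (fully open); "grip_force": force on a finger pad.
Only numpy, scipy, OpenCV 4.12 (cv2) and the standard library are available. Lean on these libraries where they do the work, as an engineer would, in place of code of your own. Each camera call takes 0.05 s, during which the arm holds its last target. There are 200 camera calls.

## Task

The teapot stands off to one side of the light round tray, which rests on a low stool narrower than itself. Finish laying the tray with its weight spread evenly: set the sugar bowl straight across the middle from the teapot, about as far out as the pot is, and the two etched glasses that stand out on the ledge opposite each other in the gaps on either side, midway between pot and bowl. Set each down upright without dropping it, do not let the tray tip or slide on its stool, and leave the teapot and everything else where it stands.

Things in the scene. Friction and masses are not known exactly. Their poses are not given: they have to be found in the camera images.
- stool: Low cedar stool, fixed to the ledge: square planked top 144 x 144 mm, 90 mm high, four legs. Origin: centre of its underside, on the ledge (z = 0); x and y along the sides of the top.
- tray: Round copper-look tray, 0.24 kg, loose, lying centred (to 4 mm) on the stool; loaded at the rim on one side it tips. 340 mm across the rim; flat floor 306 mm across, 4 mm thick; rim slopes outward to 22 mm. Origin: centre of its underside, 90 mm above the ledge; z up. Its x axis points from the teapot's side straight across the middle to the side opposite the teapot; y square to that, level.
- teapot: Empty steel teapot, about 0.45 kg, on the tray 80 to 92 mm from its centre, near its -x axis. Body 100 mm in diameter, 84 mm tall; lid and ball knob to 123 mm. Spout to its +x (tip 100 mm from the axis, 90 mm high), loop handle to its -x (90 mm from the axis, 87 mm high); the spout points along the tray's +y within 0.35 rad. Origin: centre of its underside. To be left as it stands.
- sugar_bowl: White and blue hexagonal ceramic sugar bowl full of sugar lumps, about 0.32 kg, loose, upright on the ledge, left or right of the tray. Upright sides, 62 mm across flats, 72 mm across corners, 62 mm tall (lumps to 68 mm). Origin: centre of its underside; z up; its x axis is square to two opposite flats; the other flats follow every 60 degrees.
- glass_a: Small green tea glass with white etched bands and a gilt rim, empty, about 0.15 kg, loose, upright on the ledge. Round, 90 mm tall, 49 mm across the foot widening evenly to 58 mm across the rim, wall 3 mm. Origin: centre of its underside; z up.
- glass_b: The second etched tea glass, the same as the first. Either glass may take either side. (Further green glasses stand in a wooden crate at the far right: those stay there.)
- spoon: Steel spoon, 150 mm long, lying loose on the ledge between the tray and the wooden box. A bystander.
- tea_tin: Green round tea tin with a brass cap, 72 mm across, 110 mm tall, loose, at the back left. Origin: centre of its underside. A bystander.
- saucers: Stack of four saucers, 116 mm across, 30 mm high, loose, at the back right. Origin: centre of its underside. A bystander.
- tea_box: Wooden box 200 x 110 x 65 mm, fixed, to the left beyond the tray. Origin: centre of its underside; x along its length. A bystander.
- lid_pull (a point): The grip on the wooden box's sliding lid, which is partly drawn back towards the box's -x. A bystander.
Mind the look-alikes: they are no part of the job. What is shaped like the glass_a but purple is not meant.

How it is judged (in metres and radians):
At the end, for the whole second after the job is handed in: In the tray's frame the bowl stands 55 to 130 mm along +x (y within 35 mm), one glass 55 to 135 mm along +y, the other along -y (x within 40 mm); all upright, released, at rest. The tray rests on the stool, level within 0.025 rad, moved under 20 mm; teapot moved under 25 mm (x of sugar_bowl in the frame of tray between 0.055 and 0.13 m and y of sugar_bowl in the frame of tray between -0.035 and 0.035 m and z of sugar_bowl in the frame of tray between -0.002 and 0.012 m and angle between each of sugar_bowl, glass_a, glass_b's own z axis and vertical below 0.1 rad and contact force between each of sugar_bowl, glass_a, glass_b and tray above 0.5 N and linear speed of each of sugar_bowl, glass_a, glass_b, tray below 0.02 m/s and contact force between the fingers and sugar_bowl below 0.05 N and z of glass_a in the frame of tray between -0.002 and 0.012 m and contact force between the fingers and glass_a below 0.05 N and z of glass_b in the frame of tray between -0.002 and 0.012 m and contact force between the fingers and glass_b below 0.05 N and ((x of glass_a in the frame of tray between -0.04 and 0.04 m and y of glass_a in the frame of tray between 0.055 and 0.135 m and x of glass_b in the frame of tray between -0.04 and 0.04 m and y of glass_b in the frame of tray between -0.135 and -0.055 m) or (x of glass_a in the frame of tray between -0.04 and 0.04 m and y of glass_a in the frame of tray between -0.135 and -0.055 m and x of glass_b in the frame of tray between -0.04 and 0.04 m and y of glass_b in the frame of tray between 0.055 and 0.135 m)) and angle between tray's own z axis and vertical below 0.025 rad and distance of tray from where it was at the start of the episode below 0.02 m and contact force between tray and stool above 5 N and distance of teapot from where it was at the start of the episode below 0.025 m); the robot touches nothing.
It fails at once if the tray tips (tilts by more than 0.06 rad) or slides more than 30 mm (angle between tray's own z axis and vertical above 0.06 rad or distance of tray from where it was at the start of the episode above 0.03 m).
It fails at once if the bowl or a glass is dropped (moves faster than 0.6 m/s with no finger touching it) ((linear speed of sugar_bowl above 0.6 m/s and contact force between the fingers and sugar_bowl below 0.05 N) or (linear speed of glass_a above 0.6 m/s and contact force between the fingers and glass_a below 0.05 N) or (linear speed of glass_b above 0.6 m/s and contact force between the fingers and glass_b below 0.05 N)).
It fails at once if the bowl or a glass is tipped over (tilts by more than 0.6 rad) (angle between any of sugar_bowl, glass_a, glass_b's own z axis and vertical above 0.6 rad).
It fails at once if the teapot is disturbed (moved more than 40 mm) (distance of teapot from where it was at the start of the episode above 0.04 m).
It fails at once if the spoon, tea tin, saucers or the box's lid are disturbed (moved more than 30 mm) (distance of any of spoon, tea_tin, saucers, lid_pull from where it was at the start of the episode above 0.03 m).
It also fails if it takes over 72 s, if anything falls off the work surface, if the arm or the gripper's body presses on something with over 40 N, if the wrist force passes 120 N, or if a joint passes its speed limit or range.

## Working session

There is one attempt and no reset: what is moved stays moved. The work goes in short steps, Python scripts to look and compute and a tool call to move; the robot and the scene stay as the last step left them, time stands still between calls to the robot, and variables do not carry over. Pictures are saved under pics/ and viewed, at most 10 in all, crops included, and the job is handed in when it is done.

Besides the shell and the picture viewer there is one more tool, called after "Request:" by a JSON object that holds its "api" and its "payload". move_arm: Moves the arm, as the interface text tells. Scaled input: -1 to 1 covers 0.15 m each way for a shift and pi/2 rad each way for a turn. Its arguments: {"type":"object","properties":{"moves":{"type":"array"},"claw":{"type":"number"}},"required":["moves"]}

```bash
mkdir -p pics; python3 - <<'E'
from cell import monitor, viewer, order, env
import cv2, numpy as np
s=monitor.state();print({k:np.round(v,3) for k,v in s.items()})
for n in("top","side"):
    im=viewer.read_camera(n);cv2.imwrite(f"pics/{n}0.png",im[:,:,::-1])
    i=viewer.camera_info(n);print(n,np.round(i["K"],1).tolist(),np.round(i["camera_from_world"],3).tolist())
E
```

```text
{'t': np.float64(0.0), 'joints': array([ 1.099,  0.492,  1.559, -0.   ,  1.092, -0.106]), 'qvel': array([ 0.001,  0.001,  0.   , -0.002,  0.002, -0.001]), 'tau': array([ 1.0000e-03, -6.1266e+01, -2.5817e+01,  6.9000e-02,  4.8000e-02,
       -0.0000e+00]), 'eef_pos': array([223.425, 583.422, 214.063]), 'tcp_rot': array([-3.14 , -0.   ,  2.776]), 'ft_force': array([ 0.082,  0.024, -0.212]), 'moment': array([-0.017,  0.005,  0.02 ]), 'grip_force': np.float64(0.0), 'opening': np.float64(1.004)}
top [[368.2, 0.0, 251.7], [0.0, 368.2, 195.7], [0.0, 0.0, 1.0]] [[-0.016, -1.0, 0.014, 30.238], [-0.986, 0.013, -0.168, 532.054], [0.168, -0.017, -0.986, 1146.755], [0.0, 0.0, 0.0, 1.0]]
side [[494.6, 0.0, 254.6], [0.0, 494.6, 186.9], [0.0, 0.0, 1.0]] [[0.681, -0.732, -0.001, -337.058], [-0.422, -0.392, -0.818, 290.688], [0.598, 0.557, -0.576, 1213.816], [0.0, 0.0, 0.0, 1.0]]
```

View pics/top0.png

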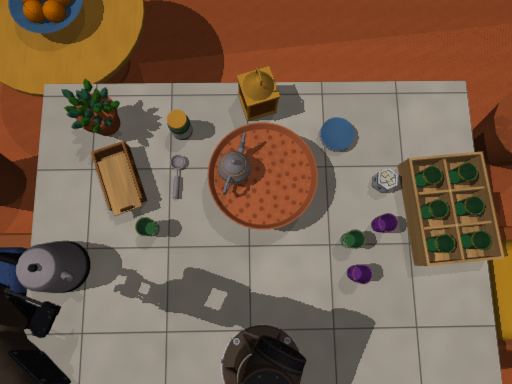

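View pics/side0.png

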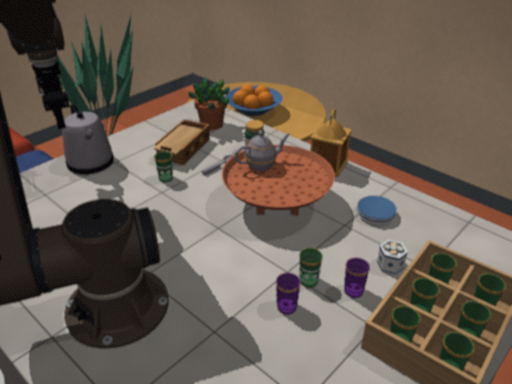

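The top view shows the tray at about (263,175), the pot at (234,167), the green glasses at (147,227) and (352,239), and the bowl at (386,179). There are purple decoys at (384,223) and (359,273). The side view agrees: glasses at (164,167) and (310,267), bowl at (393,256), tray at (278,177).

```bash
cat > h.py <<'E'
import cv2, numpy as np
from cell import monitor, viewer, order, env
def ray(n,uv,i=None):
    i=i or viewer.camera_info(n);K=np.array(i["K"]);T=np.array(i["camera_from_world"]);R=T[:3,:3];c=-R.T@T[:3,3]
    p=[(uv[0]-K[0,2])/K[0,0],(uv[1]-K[1,2])/K[1,1]]
    if n=="wrist":
        r=np.hypot(*p);d=np.array([p[0]/r*np.sin(r),p[1]/r*np.sin(r),np.cos(r)])
    else: d=np.array([*p,1.])
    d=R.T@d;return c,d/np.linalg.norm(d)
def plane(n,uv,z,i=None):
    c,d=ray(n,uv,i);return c+d*(z-c[2])/d[2]
def tri(a,b):
    A=np.zeros((3,3));y=np.zeros(3);rs=[ray("top",a),ray("side",b)]
    for c,d in rs:
        P=np.eye(3)-np.outer(d,d);A+=P;y+=P@c
    x=np.linalg.solve(A,y);return x,[np.linalg.norm((np.eye(3)-np.outer(d,d))@(x-c)) for c,d in rs]
def blobs(m,amin=40):
    n,l,s,c=cv2.connectedComponentsWithStats(m.astype(np.uint8))
    return [(l==k,s[k],c[k]) for k in range(1,n) if s[k][4]>=amin]
E
python3 - <<'E'
from h import *
for n in("top","side"):
    im=cv2.imread(f"pics/{n}0.png");h=cv2.cvtColor(im,cv2.COLOR_BGR2HSV);H,S,V=h[...,0].astype(int),h[...,1],h[...,2]
    for nm,m in(("green",(H>45)&(H<85)&(S>90)&(V>25)),("purple",(H>125)&(H<160)&(S>90)),("blue",(H>95)&(H<125)&(S>70)&(V>60)),("tray",(H<12)&(S>100)&(V>100))):
        m=cv2.morphologyEx(m.astype(np.uint8),cv2.MORPH_CLOSE,np.ones((5,5)))
        for _,s,c in blobs(m,30): print(n,nm,s.tolist(),c.round(1))
a=cv2.imread("pics/top0.png");b=cv2.imread("pics/side0.png")
f=lambda im,x,y,w,h:cv2.resize(im[y:y+h,x:x+w],(400,300),interpolation=cv2.INTER_CUBIC)
cv2.imwrite("pics/c1.png",np.vstack([np.hstack([f(a,330,160,80,60),f(a,203,120,120,110)]),np.hstack([f(b,350,230,80,60),f(a,120,207,60,45)])]))
E
```

```text
top green [63, 80, 56, 53, 1471] [ 88.7 106.2]
top green [170, 120, 20, 14, 85] [181.6 128.8]
top green [449, 163, 28, 21, 408] [462.6 173.3]
top green [415, 166, 27, 21, 379] [428.1 176.6]
top green [455, 196, 29, 20, 418] [469.2 206.2]
top green [421, 200, 27, 19, 385] [434.2 209.4]
top green [136, 218, 22, 18, 284] [146.  226.4]
top green [342, 230, 23, 18, 284] [354.  238.9]
top green [461, 231, 30, 18, 439] [475.9 240.4]
top green [426, 234, 29, 19, 406] [440.4 243.7]
top purple [372, 214, 26, 18, 368] [384.7 223. ]
top purple [348, 265, 24, 19, 363] [359.7 273.6]
top purple [17, 300, 19, 18, 135] [ 25.7 308.7]
top purple [20, 351, 14, 10, 70] [ 25.2 355.7]
top blue [9, 0, 74, 33, 887] [41.5 17.5]
top blue [321, 118, 34, 33, 865] [337.2 133.5]
top blue [0, 249, 19, 4, 47] [  9.5 250.5]
top blue [0, 261, 19, 31, 419] [  8.6 275.6]
top tray [163, 0, 349, 153, 26073] [373.4  44.1]
top tray [0, 83, 43, 78, 2697] [ 19.1 123.6]
top tray [208, 122, 110, 108, 7882] [266.6 177. ]
top tray [490, 165, 22, 74, 884] [503.7 193.5]
top tray [0, 206, 33, 42, 1238] [ 15.2 227.1]
top tray [505, 3
[... 675 characters left out ...]
, 24, 30, 361] [49.  78.6]
side purple [46, 97, 18, 17, 108] [ 54.8 105. ]
side purple [11, 165, 7, 14, 31] [ 14.8 171.5]
side purple [80, 168, 22, 5, 32] [ 91.1 169.7]
side purple [345, 259, 24, 39, 711] [355.6 277. ]
side purple [277, 274, 23, 40, 743] [287.3 292.7]
side blue [226, 88, 56, 24, 340] [254.4 101.5]
side blue [16, 151, 36, 21, 440] [ 30.9 159.6]
side blue [358, 196, 38, 23, 674] [376.7 207.3]
side tray [102, 85, 92, 51, 1413] [147.7 109.9]
side tray [10, 127, 19, 22, 216] [ 17.4 138.6]
side tray [35, 136, 29, 22, 382] [ 52.3 146.9]
side tray [222, 146, 113, 62, 4500] [281.4 179.4]
side tray [347, 149, 165, 81, 2089] [431.8 189.5]
side tray [491, 348, 21, 36, 417] [504.2 370.7]
```

View pics/c1.png

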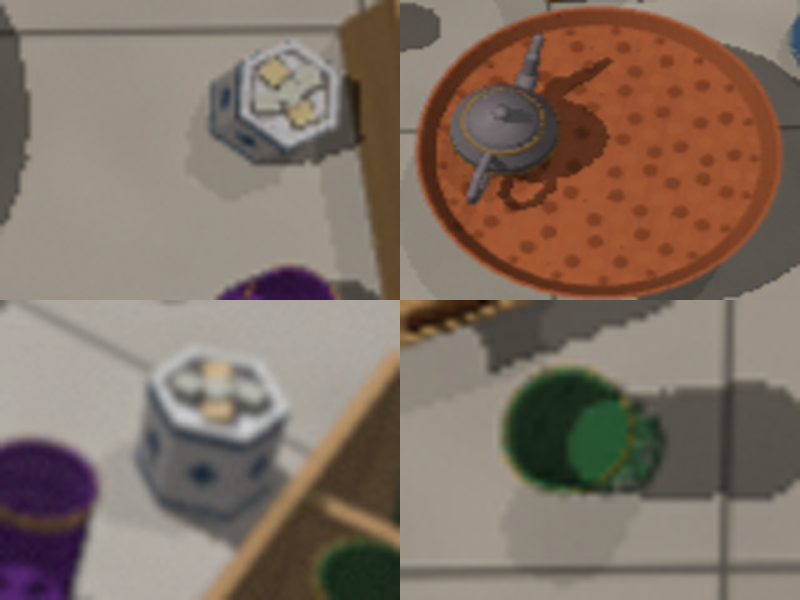

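The crop shows the bowl's hexagon top centred near (387.6,179.4) in the full top image, close to the crate's left edge. The glass rim is centred at (144.8,226.5), about 19.5 px wide. The pot's knob is at (233,161).

```bash
python3 - <<'E'
from h import *
a=cv2.imread("pics/top0.png");h=cv2.cvtColor(a,cv2.COLOR_BGR2HSV);H,S,V=[h[...,k].astype(int) for k in range(3)]
for n,t,s in(("gL",(146,226.4),(164.2,165.6)),("gR",(354,238.9),(309.6,266.2)),("purple1",(384.7,223),(355.6,277)),("p2",(359.7,273.6),(287.3,292.7)),("knob",(233.3,161),(260,138)),("bowltop",(387.6,179.4),(393.2,247)),("cratecorner",(402,163),(425,243))):
    x,e=tri(t,s);print(n,x.round(1),np.round(e,1))
print("gL rim",plane("top",(144.8,226.5),90).round(1),"bowltop z62",plane("top",(387.6,179.4),62).round(1),"knob",plane("top",(233.3,161),94+118).round(1))
m=((H<12)&(S>100)&(V>60)).astype(np.uint8);m=[b for b in blobs(cv2.morphologyEx(m,cv2.MORPH_CLOSE,np.ones((3,3))),3000) if 200<b[1][0]<220][0][0]
c=max(cv2.findContours(m.astype(np.uint8),0,cv2.CHAIN_APPROX_NONE)[0],key=len)
P=np.float32([plane("top",p[0],112)[:2] for p in cv2.convexHull(c)])
print("tray",cv2.minEnclosingCircle(P),cv2.fitEllipse(P))
# bowl hex top: bright low-sat region
w=((S<45)&(V>150)).astype(np.uint8);w[:160]=0;w[205:]=0;w[:,:370]=0;w[:,402:]=0
v=V[165:198,370:404];
hs=cv2.convexHull(np.vstack(cv2.findContours(w,0,cv2.CHAIN_APPROX_NONE)[0]))[:,0]
W=np.array([plane("top",p,62)[:2] for p in hs]);print("hull",hs.tolist());print(W.round().tolist())
print("edge", plane("top",(402,163),65).round(),plane("top",(417,263),65).round())
E
```

```text
gL [438.3 360.   44. ] [0.3 0.3]
gR [ 385.6 -295.9   54.4] [3.4 3.4]
purple1 [ 435.7 -399.4   50.4] [2.4 2.4]
p2 [ 279.3 -309.2   51.5] [1.6 1.6]
knob [608.   78.4 188. ] [3. 3.]
bowltop [ 576.9 -416.3   65.4] [0.7 0.7]
cratecorner [ 633.1 -469.5   72.3] [6.5 6.5]
gL rim [433.6 351.4  90. ] bowltop z62 [ 577.1 -417.1   62. ] knob [603.9  75.7 212. ]
tray ((587.192138671875, -10.462422370910645), 170.14483642578125) ((587.4896850585938, -10.517396926879883), (339.1220703125, 339.4529724121094), 31.217327117919922)
hull [[400, 161], [395, 204], [370, 204], [370, 160], [400, 160]]
[[638.0, -463.0], [497.0, -435.0], [498.0, -354.0], [642.0, -364.0], [641.0, -463.0]]
edge [ 630. -467.   65.] [ 310. -487.   65.]
```

Calibration checks out: the tray radius comes to 170 mm, and the pot is 88 mm from the tray centre. First I'll swing the tool to a yaw near pi/4.

Request:
{"api": "move_arm", "payload": {"moves": [0, 0, 0, 0.115, 0, 0, 0, 0.115, 0, 0, 0, 0.115, 0, 0, 0, 0.115, 0, 0, 0, 0.115, 0, 0, 0, 0.115, 0, 0, 0, 0.115, 0, 0, 0, 0.115, 0, 0, 0, 0.115, 0, 0, 0, 0.115], "claw": 95}}

```text
t: 1.35
eef_pos: [223.5, 583.5, 214.3]
tcp_rot: [3.141, 0.001, 0.963]
ft_force: [0.2, -0.0, 0.7]
opening: 0.998
grip_force: 0.0
```

```bash
cat >> h.py <<'E'
from scipy.spatial.transform import Rotation as Ro
def go(xyz,yaw=None,frm=None):
    s=monitor.state();p=np.array(frm if frm is not None else s["eef_pos"]);R=Ro.from_euler("xyz",s["tcp_rot"]).as_matrix()
    d=np.array(xyz)-p;t=R.T@d/150
    print("at",p.round(1),s["tcp_rot"].round(3),"t",round(float(s["t"]),2),"f",s["ft_force"].round(1),"units",t.round(3),"minrows",np.ceil(np.linalg.norm(d)/60))
    if yaw is not None: print("turn",round(-((yaw-s["tcp_rot"][2]+np.pi)%(2*np.pi)-np.pi)/(np.pi/2),3))
E
python3 -c "
from h import *
go([434,350,214],.785)"
```

```text
at [223.5 583.5 214.3] [3.141e+00 1.000e-03 9.630e-01] t 1.35 f [ 0.2 -0.   0.7] units [-4.770e-01  2.041e+00  2.000e-03] minrows 6.0
turn 0.114
```

Request:
{"api": "move_arm", "payload": {"moves": [-0.068, 0.2915, 0, 0, -0.068, 0.2915, 0, 0, -0.068, 0.2915, 0, 0, -0.068, 0.2915, 0, 0, -0.068, 0.2915, 0, 0, -0.068, 0.2915, 0, 0, -0.068, 0.2915, 0, 0, 0, 0, 0, 0.114, 0, 0, 0, 0]}}

```text
t: 2.48
eef_pos: [435.7, 351.2, 214.4]
tcp_rot: [-3.141, 0.0, 0.79]
ft_force: [-0.3, -0.2, 0.5]
opening: 1.0
grip_force: 0.0
```

```bash
python3 - <<'E'
from h import *
import json
i=viewer.camera_info("wrist");im=viewer.read_camera("wrist")
json.dump({k:np.array(v).tolist() for k,v in i.items() if k in("K","camera_from_world")},open("w1.json","w"))
cv2.imwrite("pics/w1.png",im[:,:,::-1])
K=np.array(i["K"]);T=np.array(i["camera_from_world"]);print(K,(-T[:3,:3].T@T[:3,3]).round(),T[2,:3].round(2))
go([434,350,214])
E
```

```text
[[297.31863964   0.         256.35395441]
 [  0.         297.31863964 194.02377314]
 [  0.           0.           1.        ]] [487. 403. 383.] [-0.18 -0.18 -0.97]
at [435.4 351.6 214.4] [-3.141  0.     0.794] t 2.52 f [ 0.4 -0.   0.3] units [-0.014  0.001  0.003] minrows 1.0
```

View pics/w1.png

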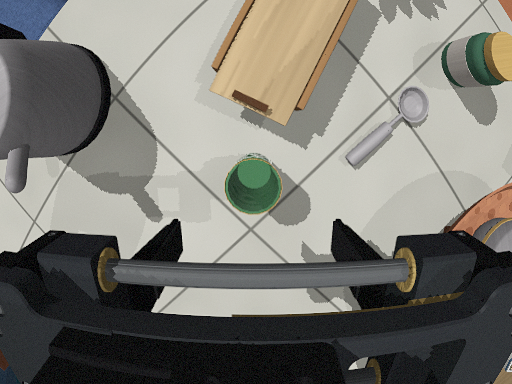

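The wrist view shows the glass with its rim centred at about (254,186). The fingers lie below it in the picture, and the box corner, spoon and kettle are all clear of the tool.

```bash
cat >> h.py <<'E'
def rim(im,i,near,lo=40,hi=90):
    h=cv2.cvtColor(im,cv2.COLOR_RGB2HSV);H,S,V=[h[...,k].astype(int) for k in range(3)]
    m=cv2.morphologyEx(((H>lo)&(H<hi)&(S>80)).astype(np.uint8),cv2.MORPH_CLOSE,np.ones((5,5)))
    B=min(blobs(m,300),key=lambda b:np.linalg.norm(plane("wrist",b[2],70,i)[:2]-np.array(near)))
    c=max(cv2.findContours(B[0].astype(np.uint8),0,cv2.CHAIN_APPROX_NONE)[0],key=len)
    P=np.array([plane("wrist",p[0],90,i)[:2] for p in c])
    from scipy.optimize import least_squares
    r=least_squares(lambda q:np.hypot(*(P-q[:2]).T)-q[2],[*P.mean(0),29],loss="soft_l1",f_scale=1)
    print("rim",B[1].tolist(),r.x.round(1));return r.x
E
python3 - <<'E'
from h import *
import json
i=json.load(open("w1.json"));im=cv2.imread("pics/w1.png")[:,:,::-1].copy()
x=rim(im,i,[434,350]);print(plane("wrist",(254,186),90,i).round(1));go([x[0],x[1],46])
E
```

```text
rim [225, 155, 56, 59, 2382] [434.1 355.6  27.9]
[435.5 355.   90. ]
at [435.4 351.6 214.4] [-3.141  0.     0.794] t 2.52 f [ 0.4 -0.   0.3] units [ 0.014 -0.025  1.123] minrows 3.0
```

Request:
{"api": "move_arm", "payload": {"moves": [0.013, -0.021, 0, 0, 0, 0, 0.28, 0, 0, 0, 0.28, 0, 0, 0, 0.28, 0, 0, 0, 0.28, 0, 0, 0, 0, 0]}}

```text
t: 3.28
eef_pos: [433.1, 355.0, 44.5]
tcp_rot: [-3.14, 0.005, 0.793]
ft_force: [-0.3, 0.0, -0.0]
opening: 0.998
grip_force: 0.0
```

Request:
{"api": "move_arm", "payload": {"moves": [0, 0, 0, 0, 0, 0, 0, 0, 0, 0, 0, 0, 0, 0, 0, 0, 0, 0, 0, 0], "claw": 40}}

```text
t: 3.9
eef_pos: [434.8, 355.4, 47.2]
tcp_rot: [3.142, -0.001, 0.79]
ft_force: [-1.2, 0.9, 5.7]
opening: 0.601
grip_force: 30.0
```

Request:
{"api": "move_arm", "payload": {"moves": [0, 0, -0.2, 0, 0, 0, -0.3, 0, 0, 0, -0.3, 0, 0, 0, -0.3, 0, 0, 0, -0.26, 0, 0, 0, 0, 0]}}

```text
t: 4.65
eef_pos: [435.3, 355.6, 253.2]
tcp_rot: [3.14, -0.005, 0.79]
ft_force: [0.8, -0.6, -1.3]
opening: 0.602
grip_force: 30.0
```

```bash
python3 -c "
from h import *
go([499,6.6,252])"
```

```text
at [435.3 355.6 253.2] [ 3.14  -0.005  0.79 ] t 4.65 f [ 0.8 -0.6 -1.3] units [-1.355  1.939  0.004] minrows 6.0
```

Request:
{"api": "move_arm", "payload": {"moves": [-0.1355, 0.194, 0, 0, -0.1355, 0.194, 0, 0, -0.1355, 0.194, 0, 0, -0.1355, 0.194, 0, 0, -0.1355, 0.194, 0, 0, -0.1355, 0.194, 0, 0, -0.1355, 0.194, 0, 0, -0.1355, 0.194, 0, 0, -0.1355, 0.194, 0, 0, -0.1355, 0.194, 0, 0]}}

```text
t: 5.9
eef_pos: [497.9, 4.9, 249.2]
tcp_rot: [-3.14, 0.001, 0.79]
ft_force: [0.4, 0.6, -1.6]
opening: 0.596
grip_force: 30.0
```

Request:
{"api": "move_arm", "payload": {"moves": [0, 0, 0.2, 0, 0, 0, 0.2, 0, 0, 0, 0.2, 0, 0, 0, 0.06, 0, 0, 0, 0, 0, 0, 0, 0, 0]}}

```text
t: 6.65
eef_pos: [498.8, 6.0, 152.4]
tcp_rot: [3.141, -0.001, 0.79]
ft_force: [0.5, -0.0, -1.4]
opening: 0.6
grip_force: 30.0
```

```bash
python3 - <<'E'
from h import *
go([499,6.6,141])
cv2.imwrite("pics/s1.png",cv2.resize(viewer.read_camera("side")[100:250,180:380,::-1],(800,600)))
E
```

```text
at [498.8   6.  152.4] [ 3.141e+00 -1.000e-03  7.900e-01] t 6.65 f [ 0.5 -0.  -1.4] units [ 0.004 -0.002  0.076] minrows 1.0
```

View pics/s1.png

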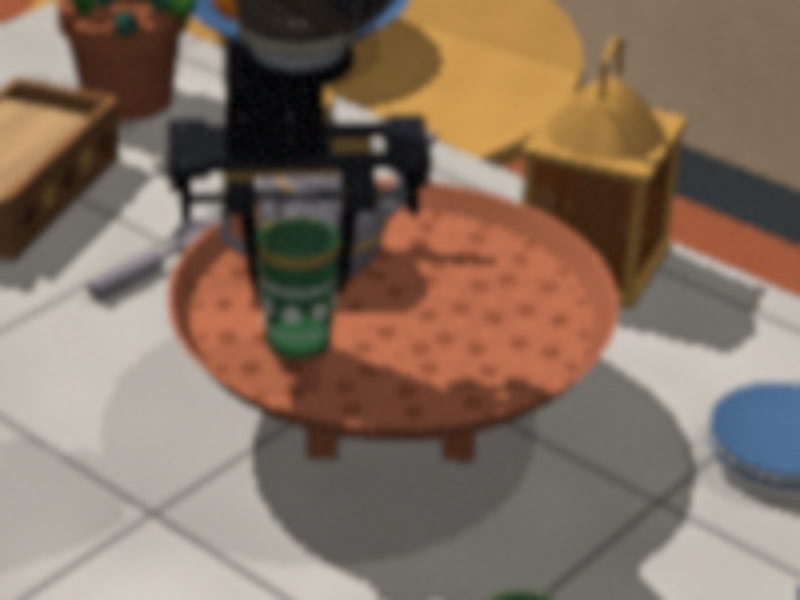

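The side view shows the glass upright over the near part of the tray, about 1 cm above it, with the pot untouched. Next I'll ease it down.

Request:
{"api": "move_arm", "payload": {"moves": [0, 0, 0.02, 0, 0, 0, 0.02, 0, 0, 0, 0.015, 0, 0, 0, 0, 0, 0, 0, 0, 0]}}

```text
t: 7.32
eef_pos: [498.4, 6.0, 143.4]
tcp_rot: [-3.142, -0.0, 0.79]
ft_force: [-0.4, 0.2, -1.4]
opening: 0.602
grip_force: 30.0
```

Request:
{"api": "move_arm", "payload": {"moves": [0, 0, 0.007, 0, 0, 0, 0, 0, 0, 0, 0, 0]}}

```text
t: 7.7
eef_pos: [498.4, 6.1, 142.3]
tcp_rot: [-3.142, -0.0, 0.79]
ft_force: [-0.5, 0.2, -1.7]
opening: 0.603
grip_force: 30.0
```

Request:
{"api": "move_arm", "payload": {"moves": [0, 0, 0.007, 0, 0, 0, 0, 0, 0, 0, 0, 0]}}

```text
t: 8.07
eef_pos: [498.4, 6.0, 141.2]
tcp_rot: [-3.141, -0.0, 0.79]
ft_force: [0.3, -0.5, -0.6]
opening: 0.604
grip_force: 30.0
```

Request:
{"api": "move_arm", "payload": {"moves": [0, 0, 0.006, 0, 0, 0, 0, 0, 0, 0, 0, 0]}}

```text
t: 8.45
eef_pos: [498.5, 6.1, 141.1]
tcp_rot: [3.141, -0.001, 0.79]
ft_force: [-4.0, -0.0, 9.2]
opening: 0.604
grip_force: 30.0
```

Request:
{"api": "move_arm", "payload": {"moves": [0, 0, -0.005, 0, 0, 0, 0, 0, 0, 0, 0, 0, 0, 0, 0, 0], "claw": 76}}

```text
t: 8.95
eef_pos: [498.4, 6.0, 141.0]
tcp_rot: [-3.141, 0.0, 0.79]
ft_force: [-0.1, -0.6, 0.4]
opening: 0.798
grip_force: 0.0
```

Request:
{"api": "move_arm", "payload": {"moves": [0, 0, -0.15, 0, 0, 0, -0.25, 0, 0, 0, -0.25, 0, 0, 0, -0.1, 0, 0, 0, 0, 0]}}

```text
t: 9.57
eef_pos: [498.5, 6.0, 253.7]
tcp_rot: [3.141, -0.001, 0.79]
ft_force: [0.1, 0.6, -0.3]
opening: 0.797
grip_force: 0.0
```

```bash
python3 - <<'E'
from h import *
go([388,-300,252],.785)
E
```

```text
at [498.5   6.  253.7] [ 3.141e+00 -1.000e-03  7.900e-01] t 9.57 f [ 0.1  0.6 -0.3] units [-1.968  0.912  0.011] minrows 6.0
turn 0.003
```

Request:
{"api": "move_arm", "payload": {"moves": [-0.246, 0.114, 0, 0, -0.246, 0.114, 0, 0, -0.246, 0.114, 0, 0, -0.246, 0.114, 0, 0, -0.246, 0.114, 0, 0, -0.246, 0.114, 0, 0, -0.246, 0.114, 0, 0, -0.246, 0.114, 0, 0, 0, 0, 0, 0, 0, 0, 0, 0], "claw": 92}}

```text
t: 10.82
eef_pos: [387.6, -299.4, 252.4]
tcp_rot: [-3.139, -0.0, 0.79]
ft_force: [0.3, 0.1, -0.5]
opening: 0.969
grip_force: 0.0
```

```bash
python3 - <<'E'
from h import *
i=viewer.camera_info("wrist");im=viewer.read_camera("wrist");cv2.imwrite("pics/w2.png",im[:,:,::-1])
x=rim(im,i,[388,-300]);go([x[0]+.5,x[1]-.5,46])
# bowl top look, from here too
T=np.array(i["camera_from_world"]);print((-T[:3,:3].T@T[:3,3]).round())
import json;json.dump({k:np.array(i[k]).tolist() for k in("K","camera_from_world")},open("w2.json","w"))
E
```

```text
rim [226, 150, 50, 50, 1881] [ 386.2 -289.7   27.7]
at [ 387.9 -299.1  252.7] [-3.14  -0.     0.791] t 10.88 f [ 0.3 -0.1 -0.7] units [ 0.036 -0.045  1.378] minrows 4.0
[ 439. -248.  421.]
```

View pics/w2.png

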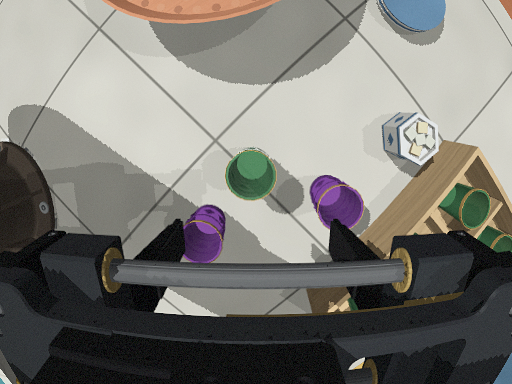

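The target glass rim is at about (251,174). The purple decoys at (335,203) and (204,235) are clear of both fingers, and the bowl is at (415,138).

Request:
{"api": "move_arm", "payload": {"moves": [0.036, -0.045, 0, 0, 0, 0, 0.3, 0, 0, 0, 0.3, 0, 0, 0, 0.3, 0, 0, 0, 0.3, 0, 0, 0, 0.178, 0, 0, 0, 0, 0]}}

```text
t: 11.75
eef_pos: [386.6, -289.9, 45.8]
tcp_rot: [-3.138, -0.0, 0.791]
ft_force: [0.4, -0.4, 0.8]
opening: 0.966
grip_force: 0.0
```

Request:
{"api": "move_arm", "payload": {"moves": [0, 0, 0, 0, 0, 0, 0, 0, 0, 0, 0, 0, 0, 0, 0, 0, 0, 0, 0, 0], "claw": 40}}

```text
t: 12.38
eef_pos: [386.9, -291.4, 47.3]
tcp_rot: [3.141, -0.0, 0.79]
ft_force: [-1.1, 1.2, 5.4]
opening: 0.605
grip_force: 30.0
```

Request:
{"api": "move_arm", "payload": {"moves": [0, 0, -0.2, 0, 0, 0, -0.3, 0, 0, 0, -0.3, 0, 0, 0, -0.3, 0, 0, 0, -0.26, 0, 0, 0, 0, 0]}}

```text
t: 13.12
eef_pos: [387.5, -291.9, 253.3]
tcp_rot: [3.137, -0.0, 0.79]
ft_force: [-0.6, 0.7, -0.9]
opening: 0.608
grip_force: 30.0
```

```bash
python3 - <<'E'
from h import *
go([575,-160,252]);go([675,-28,252],frm=[575,-160,252])
E
```

```text
at [ 387.5 -291.9  253.3] [ 3.137 -0.     0.79 ] t 13.12 f [-0.6  0.7 -0.9] units [1.505 0.269 0.01 ] minrows 4.0
at [ 575 -160  252] [ 3.137 -0.     0.79 ] t 13.12 f [-0.6  0.7 -0.9] units [ 1.094e+00 -1.450e-01 -1.000e-03] minrows 3.0
```

Request:
{"api": "move_arm", "payload": {"moves": [0.26, 0.0125, 0, 0, 0.26, 0.0125, 0, 0, 0.26, 0.0125, 0, 0, 0.26, 0.0125, 0, 0, 0.26, 0.0125, 0, 0, 0.26, 0.0125, 0, 0, 0.26, 0.0125, 0, 0, 0.26, 0.0125, 0, 0, 0.26, 0.0125, 0, 0, 0.26, 0.0125, 0, 0]}}

```text
t: 14.38
eef_pos: [675.1, -26.5, 248.9]
tcp_rot: [-3.14, 0.001, 0.79]
ft_force: [0.4, 0.3, -1.5]
opening: 0.608
grip_force: 30.0
```

Request:
{"api": "move_arm", "payload": {"moves": [0, 0, 0.2, 0, 0, 0, 0.2, 0, 0, 0, 0.2, 0, 0, 0, 0.1, 0, 0, 0, 0.02, 0, 0, 0, 0, 0, 0, 0, 0, 0]}}

```text
t: 15.25
eef_pos: [675.0, -27.5, 143.8]
tcp_rot: [3.141, -0.001, 0.79]
ft_force: [-0.2, -0.4, -0.9]
opening: 0.6
grip_force: 30.0
```

Request:
{"api": "move_arm", "payload": {"moves": [0, 0, 0.005, 0, 0, 0, 0, 0, 0, 0, 0, 0]}}

```text
t: 15.62
eef_pos: [674.7, -27.5, 142.3]
tcp_rot: [3.142, -0.0, 0.79]
ft_force: [0.1, -0.5, -1.2]
opening: 0.605
grip_force: 30.0
```

Request:
{"api": "move_arm", "payload": {"moves": [0, 0, 0.006, 0, 0, 0, 0, 0, 0, 0, 0, 0]}}

```text
t: 16.0
eef_pos: [674.7, -27.4, 141.5]
tcp_rot: [3.141, -0.0, 0.79]
ft_force: [-0.0, 0.4, 2.1]
opening: 0.602
grip_force: 30.0
```

Request:
{"api": "move_arm", "payload": {"moves": [0, 0, 0.003, 0, 0, 0, 0, 0, 0, 0, 0, 0]}}

```text
t: 16.38
eef_pos: [674.8, -27.4, 141.4]
tcp_rot: [3.141, -0.001, 0.79]
ft_force: [-0.9, 1.3, 4.6]
opening: 0.602
grip_force: 30.0
```

Contact is clear, so I'll release, rise, and head for the bowl.

Request:
{"api": "move_arm", "payload": {"moves": [0, 0, 0, 0, 0, 0, 0, 0, 0, 0, 0, 0, 0, 0, 0, 0], "claw": 76}}

```text
t: 16.88
eef_pos: [674.6, -27.5, 140.7]
tcp_rot: [-3.141, -0.0, 0.79]
ft_force: [-0.0, 0.1, -0.2]
opening: 0.795
grip_force: 0.0
```

Request:
{"api": "move_arm", "payload": {"moves": [0, 0, -0.15, 0, 0, 0, -0.25, 0, 0, 0, -0.25, 0, 0, 0, -0.1, 0, 0, 0, 0, 0]}}

```text
t: 17.5
eef_pos: [674.7, -27.4, 253.5]
tcp_rot: [3.141, -0.001, 0.79]
ft_force: [-0.2, -0.0, -0.1]
opening: 0.801
grip_force: 0.0
```

```bash
python3 - <<'E'
from h import *
go([560,-400,230])
E
```

```text
at [674.7 -27.4 253.5] [ 3.141e+00 -1.000e-03  7.900e-01] t 17.5 f [-0.2 -0.  -0.1] units [-2.303  1.204  0.156] minrows 7.0
```

Request:
{"api": "move_arm", "payload": {"moves": [-0.256, 0.134, 0, 0, -0.256, 0.134, 0, 0, -0.256, 0.134, 0, 0, -0.256, 0.134, 0, 0, -0.256, 0.134, 0, 0, -0.256, 0.134, 0, 0, -0.256, 0.134, 0, 0, -0.256, 0.134, 0, 0, -0.256, 0.134, 0.15, 0, 0, 0, 0, 0], "claw": 92}}

```text
t: 18.75
eef_pos: [557.9, -402.1, 226.6]
tcp_rot: [-3.136, 0.001, 0.787]
ft_force: [0.5, 0.4, -0.2]
opening: 0.967
grip_force: 0.0
```

```bash
python3 - <<'E'
from h import *
i=viewer.camera_info("wrist");im=viewer.read_camera("wrist")
import json;json.dump({k:np.array(i[k]).tolist() for k in("K","camera_from_world")},open("w3.json","w"))
cv2.imwrite("pics/w3.png",im[:,:,::-1])
cv2.imwrite("pics/w3c.png",cv2.resize(im[100:250,150:350,::-1],(800,600),interpolation=cv2.INTER_CUBIC))
E
```

```text
(no output)
```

View pics/w3c.png

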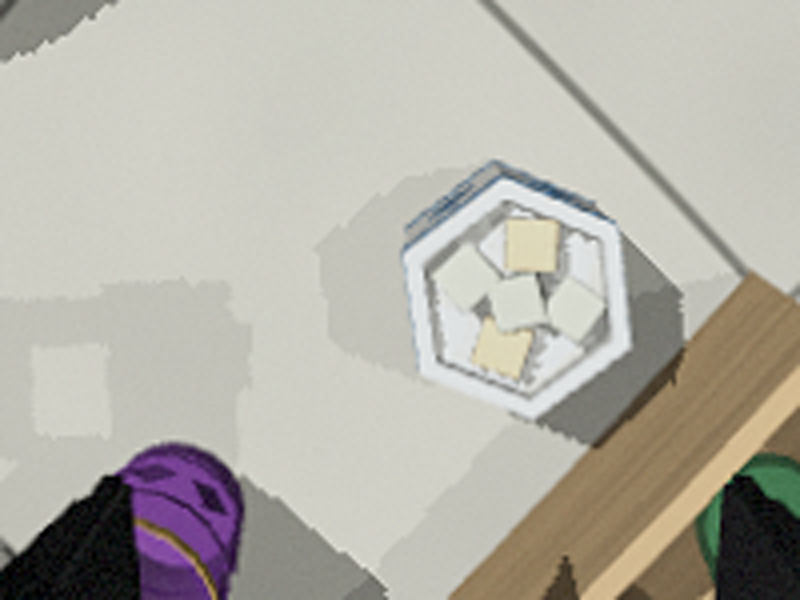

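The crop shows the bowl's hexagon top with corners at (505,178), (613,224), (632,350), (530,420), (418,375) and (404,252). The crate's edge runs from (750,272) to (450,600).

```bash
python3 - <<'E'
from h import *
import json
i=json.load(open("w3.json"))
f=lambda p,z:plane("wrist",(p[0]/4+150,p[1]/4+100),z,i)[:2]
W=np.array([f(p,62) for p in[(505,178),(613,224),(632,350),(530,420),(418,375),(404,252)]])
c=W.mean(0);r=W-c;print(W.round(),c.round(1),np.hypot(*r.T).round(1))
a=np.degrees(np.arctan2(r[:,1],r[:,0]));print("corner ang",a.round(1),"mod60",(a%60).round(1))
print("crate z70",f((750,272),70).round(),f((450,600),70).round())
E
```

```text
[[ 602. -388.]
 [ 615. -419.]
 [ 593. -450.]
 [ 557. -444.]
 [ 544. -411.]
 [ 567. -383.]] [ 579.5 -415.9] [35.6 35.1 36.7 35.9 36.  35.4]
corner ang [  51.6   -5.   -67.9 -128.   172.7  111.6] mod60 [51.6 55.  52.1 52.  52.7 51.6]
crate z70 [ 634. -455.] [ 502. -466.]
```

The hexagon's radius of 36 mm and its 60° steps agree with the given size. The flats lie at 22.5°, so I'll close along that direction (yaw 1.963), which keeps the fingers clear of the crate.

Request:
{"api": "move_arm", "payload": {"moves": [0, 0, 0, -0.107, 0, 0, 0, -0.107, 0, 0, 0, -0.107, 0, 0, 0, -0.107, 0, 0, 0, -0.107, 0, 0, 0, -0.107, 0, 0, 0, -0.107, 0, 0, 0, 0, 0, 0, 0, 0], "claw": 84}}

```text
t: 19.92
eef_pos: [560.3, -399.6, 230.6]
tcp_rot: [3.142, -0.0, 1.964]
ft_force: [-0.3, -0.5, -0.2]
opening: 0.885
grip_force: 0.0
```

```bash
python3 - <<'E'
from h import *
go([579.5,-416,26],1.963)
E
```

```text
at [ 560.3 -399.6  230.6] [ 3.142 -0.     1.964] t 19.93 f [-0.3 -0.5 -0.2] units [-0.15   0.076  1.364] minrows 4.0
turn 0.001
```

Request:
{"api": "move_arm", "payload": {"moves": [-0.15, 0.076, 0, 0, 0, 0, 0.3, 0, 0, 0, 0.3, 0, 0, 0, 0.3, 0, 0, 0, 0.25, 0, 0, 0, 0.15, 0, 0, 0, 0.064, 0, 0, 0, 0, 0]}}

```text
t: 20.92
eef_pos: [579.3, -416.5, 26.1]
tcp_rot: [-3.142, -0.0, 1.966]
ft_force: [0.2, -0.9, -0.3]
opening: 0.885
grip_force: 0.0
```

Request:
{"api": "move_arm", "payload": {"moves": [0, 0, 0, 0, 0, 0, 0, 0, 0, 0, 0, 0, 0, 0, 0, 0, 0, 0, 0, 0], "claw": 40}}

```text
t: 21.55
eef_pos: [579.6, -416.9, 27.0]
tcp_rot: [3.141, 0.001, 1.967]
ft_force: [-0.0, 1.5, 5.7]
opening: 0.651
grip_force: 30.0
```

Request:
{"api": "move_arm", "payload": {"moves": [0, 0, -0.15, 0, 0, 0, -0.25, 0, 0, 0, -0.3, 0, 0, 0, -0.3, 0, 0, 0, -0.3, 0, 0, 0, 0, 0]}}

```text
t: 22.3
eef_pos: [579.9, -417.3, 224.6]
tcp_rot: [3.139, 0.005, 1.967]
ft_force: [-0.3, 0.1, -3.4]
opening: 0.65
grip_force: 30.0
```

```bash
python3 - <<'E'
from h import *
go([570,-97,222])
E
```

```text
at [ 579.9 -417.3  224.6] [3.139 0.005 1.967] t 22.3 f [-0.3  0.1 -3.4] units [1.996 0.763 0.01 ] minrows 6.0
```

Request:
{"api": "move_arm", "payload": {"moves": [0.2, 0.076, 0, 0, 0.2, 0.076, 0, 0, 0.2, 0.076, 0, 0, 0.2, 0.076, 0, 0, 0.2, 0.076, 0, 0, 0.2, 0.076, 0, 0, 0.2, 0.076, 0, 0, 0.2, 0.076, 0, 0, 0.2, 0.076, 0, 0, 0.2, 0.076, 0, 0]}}

```text
t: 23.55
eef_pos: [567.7, -94.7, 219.3]
tcp_rot: [-3.139, -0.002, 1.967]
ft_force: [0.4, -0.6, -2.9]
opening: 0.651
grip_force: 30.0
```

Request:
{"api": "move_arm", "payload": {"moves": [0, 0, 0.18, 0, 0, 0, 0.2, 0, 0, 0, 0.15, 0, 0, 0, 0.1, 0, 0, 0, 0.02, 0, 0, 0, 0, 0, 0, 0, 0, 0]}}

```text
t: 24.42
eef_pos: [569.0, -96.0, 124.4]
tcp_rot: [3.141, 0.001, 1.967]
ft_force: [-0.5, 0.6, -2.6]
opening: 0.647
grip_force: 30.0
```

Request:
{"api": "move_arm", "payload": {"moves": [0, 0, 0.013, 0, 0, 0, 0, 0, 0, 0, 0, 0]}}

```text
t: 24.8
eef_pos: [568.7, -95.9, 121.9]
tcp_rot: [3.141, 0.0, 1.967]
ft_force: [0.2, -0.4, -3.1]
opening: 0.654
grip_force: 30.0
```

Request:
{"api": "move_arm", "payload": {"moves": [0, 0, 0.005, 0, 0, 0, 0, 0, 0, 0, 0, 0]}}

```text
t: 25.18
eef_pos: [568.7, -95.9, 121.0]
tcp_rot: [3.141, -0.0, 1.967]
ft_force: [-0.1, 0.6, -3.4]
opening: 0.649
grip_force: 30.0
```

Request:
{"api": "move_arm", "payload": {"moves": [0, 0, 0.005, 0, 0, 0, 0, 0, 0, 0, 0, 0]}}

```text
t: 25.55
eef_pos: [568.7, -95.9, 121.0]
tcp_rot: [3.141, 0.0, 1.967]
ft_force: [-2.9, 1.5, 5.6]
opening: 0.651
grip_force: 30.0
```

Request:
{"api": "move_arm", "payload": {"moves": [0, 0, 0.003, 0, 0, 0, 0, 0, 0, 0, 0, 0]}}

```text
t: 25.92
eef_pos: [568.7, -95.9, 121.0]
tcp_rot: [3.141, 0.0, 1.967]
ft_force: [-5.0, 1.3, 11.1]
opening: 0.652
grip_force: 30.0
```

Request:
{"api": "move_arm", "payload": {"moves": [0, 0, -0.004, 0, 0, 0, 0, 0]}}

```text
t: 26.18
eef_pos: [568.7, -95.9, 121.0]
tcp_rot: [3.141, 0.0, 1.967]
ft_force: [-2.9, 0.9, 7.4]
opening: 0.653
grip_force: 30.0
```

Request:
{"api": "move_arm", "payload": {"moves": [0, 0, 0, 0, 0, 0, 0, 0, 0, 0, 0, 0, 0, 0, 0, 0], "claw": 80}}

```text
t: 26.68
eef_pos: [568.7, -95.9, 120.3]
tcp_rot: [3.142, -0.0, 1.967]
ft_force: [0.2, -0.6, -0.4]
opening: 0.837
grip_force: 0.0
```

Request:
{"api": "move_arm", "payload": {"moves": [0, 0, -0.1, 0, 0, 0, -0.25, 0, 0, 0, -0.3, 0, 0, 0, -0.3, 0, 0, 0, -0.1, 0, 0.3, 0, 0, 0, -0.3, 0, 0, 0, -0.3, 0, 0, 0, -0.3, 0, 0, 0, -0.3, 0, 0, 0]}}

```text
t: 27.92
eef_pos: [620.9, -221.7, 277.6]
tcp_rot: [-3.141, -0.001, 1.967]
ft_force: [-0.4, -0.5, 0.1]
opening: 0.844
grip_force: 0.0
```

Request:
{"api": "move_arm", "payload": {"moves": [-0.3, 0, 0, 0, -0.3, 0, 0, 0, -0.3, 0, 0, 0, 0, 0, 0, 0]}}

```text
t: 28.42
eef_pos: [672.7, -347.6, 275.8]
tcp_rot: [-3.14, -0.002, 1.964]
ft_force: [0.1, 0.1, 0.5]
opening: 0.842
grip_force: 0.0
```

```bash
python3 - <<'E'
from h import *
a=viewer.read_camera("top");b=viewer.read_camera("side")
f=lambda im,x,y,w,h:cv2.resize(im[y:y+h,x:x+w,::-1],(400,300),interpolation=cv2.INTER_CUBIC)
cv2.imwrite("pics/e.png",np.hstack([f(a,193,110,140,130),f(b,200,110,160,120)]))
h=cv2.cvtColor(a,cv2.COLOR_RGB2HSV);H,S,V=[h[...,k].astype(int) for k in range(3)]
m=cv2.morphologyEx(((H<12)&(S>100)&(V>60)).astype(np.uint8),cv2.MORPH_CLOSE,np.ones((3,3)))
for B in blobs(m,3000):
    if 195<B[1][0]<225:
        c=max(cv2.findContours(B[0].astype(np.uint8),0,1)[0],key=len);P=np.float32([plane("top",p[0],112)[:2] for p in cv2.convexHull(c)]);print("tray",cv2.minEnclosingCircle(P))
E
```

```text
tray ((587.4406127929688, -10.467620849609375), 170.02435302734375)
```

View pics/e.png

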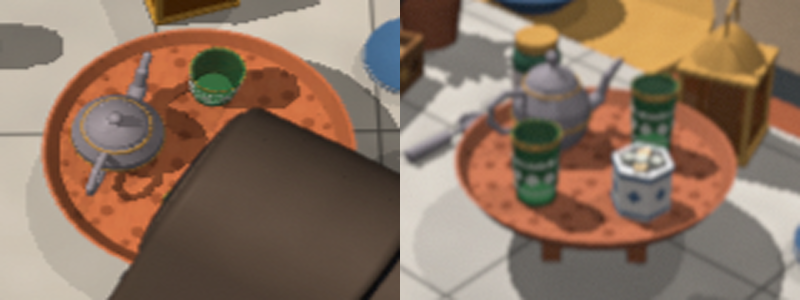

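The side view shows both glasses and the bowl upright on the level tray, opposite each other, with the pot in place. The tray has moved less than 1 mm and the gripper is clear.

```bash
python3 -c "
from cell import order
print(order.job_done())"
```

```text
the job is handed in; nothing more can be done
None
```

The tray is laid and the job is handed in: the sugar bowl stands opposite the teapot and the two etched glasses stand in the gaps on either side, all upright, with the tray level and under 1 mm from where it started; no verdict was returned.

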